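# Point the pill dispenser at the next dose

### The job

On the round white pill dispenser, gently push the yellow pointer arm round with a fingertip until its tip stands over the middle of the red lid, the next dose. Then press the green confirm button fully down with a fingertip and let it come back up, leaving the pointer where you set it. Grip nothing, and leave the bottle, tin, egg cup and pill organiser where they stand.

Things in the scene. Friction and masses are not known exactly. Their poses are not given: they have to be found in the camera images.
- dispenser: Round white pill dispenser, a disc 170 mm across, 32 mm high, stuck down on a glossy black tray (floor 5 mm above the work surface, rim 14 mm). Origin: centre of its underside; z up. Seven round lids, one red, six blue, sit evenly on a circle of 60 mm radius about the centre, tops 37 mm above the origin. A low tongue on its -x side (towards the robot) carries the green button.
- pointer: Yellow pointer arm. Origin: on its upright pivot at the disc's centre, level with the disc's underside; own +x runs along the arm to the tip. Arm: 18 mm wide, flat upright sides, pointed end 60 mm from the pivot, 42 to 62 mm above the origin; hub 30 mm across. Turns either way without stops, friction 0.06 N m, stays where left. Starts within 23 degrees of the blue lid nearest the button.
- pointer_tip (a point): The tip of the pointer arm, 60 mm from the pivot, at half the arm's height (52 mm above the dispenser's underside).
- red_lid: The one red lid, a disc 36 mm across and 5 mm high, fixed, on any of the six places other than the one nearest the button. Origin: centre of its underside, 32 mm above the dispenser's underside, 60 mm from the pivot.
- confirm_top (a point): Centre of the top face of the green round push button, 26 mm across, 106 mm from the pivot on the dispenser's -x side; pressed straight down.
- confirm (a joint): Travel of the green button in m: 0 up, 0.006 fully down; a spring returns it; fully down takes 5 N.
- bottle: Loose amber glass bottle with white cap, 52 mm across, 95 mm high, in the row on the tray. Origin: centre of its underside.
- tin: Loose round steel tin, 68 mm across, 60 mm high, in the row on the tray. Origin: centre of its underside.
- egg_cup: Loose white ceramic egg cup, 50 mm across, 62 mm high, in the row on the tray. Origin: centre of its underside.
- organiser: Loose clear plastic pill organiser with seven snap lids, 150 mm long (its x axis) by 34 mm (y; 37 mm with the lid tabs), 25 mm high, in the row on the tray. Origin: centre of its underside.
Not all that is in view belongs to the job. Of the things like the bottle, leave any that is blue or pink; of the rest the smaller one is meant.

How it is judged (in metres and radians):
On the way, in this order (a step that is already met when the one before it is completed fails the run):
1. the pointer's tip is brought over the middle of the red lid (within 11 mm) and rests there (horizontal distance between pointer_tip and red_lid below 0.011 m and angular speed of pointer below 0.1 rad/s), for 0.3 s.
2. the green button is pressed down with the fingers (at least 4.5 of its 6 mm) with the pointer still on the red lid (horizontal distance between pointer_tip and red_lid below 0.011 m and value of joint confirm above 0.0045 m and contact force between the fingers and anything else above 0.5 N), for 0.05 s.
At the end, for the whole second after the job is handed in: The pointer's tip is over the red lid, within 11 mm horizontally of the lid's centre, and at rest; the button is up again (within 1.5 mm); the bystanders are at rest (all of step 1 and value of joint confirm below 0.0015 m and linear speed of each of bottle, tin, egg_cup, organiser below 0.02 m/s); the robot touches nothing.
It fails at once if the pointer is gripped or shoved hard: the fingers bear on it with more than 15 N (contact force between the fingers and pointer above 15 N).
It fails at once if the amber bottle is lifted, tipped or moved more than 15 mm (distance of bottle from where it was at the start of the episode above 0.015 m or angle between bottle's own z axis and vertical above 0.3 rad).
It fails at once if the steel tin is lifted, tipped or moved more than 15 mm (distance of tin from where it was at the start of the episode above 0.015 m or angle between tin's own z axis and vertical above 0.3 rad).
It fails at once if the egg cup is lifted, tipped or moved more than 15 mm (distance of egg_cup from where it was at the start of the episode above 0.015 m or angle between egg_cup's own z axis and vertical above 0.3 rad).
It fails at once if the pill organiser is lifted, tipped or moved more than 15 mm (distance of organiser from where it was at the start of the episode above 0.015 m or angle between organiser's own z axis and vertical above 0.3 rad).
It also fails if it takes over 51 s, if anything falls off the work surface, if the arm or the gripper's body presses on something with over 40 N, if the wrist force passes 120 N, or if a joint passes its speed limit or range.

### The arm

A 6-joint arm with a two-finger parallel gripper is mounted at the origin on the work surface. World frame = base frame: x ahead of the robot, y to its left, z up, the work surface at z = 0. Lengths are in mm, angles in rad, forces in N, time in s.
With the tool pointing down it reaches from about 350 to 725 mm from the base axis. Payload 4.3 kg.
Tool frame: the origin (TCP) lies at the very end of the fingers, on their centre line; the grasp point (between the pads) lies 19 mm behind it (robot.pinch_z is the distance from the TCP to the grasp point, in mm); z points along the fingers, y is the line along which they close (so a half turn about z gives the same grasp; the last joint's range is limited). The gripper opens to 85 mm and grips with 20 to 120 N. Pads are 22 mm wide; open, the fingers measure 114 mm over their backs; the gripper's body (76 mm by 85 mm) begins 54 mm behind the grasp point. The pads swing forward as they close: fully open they stand 13 mm farther back than shut.
Start: joints at [1.218, 0.377, 0.081, 1.274, 0, 1.46], TCP at [138.248, 558.173, 204.429] pointing down, gripper open.
Joint ranges: [-2.72, 2.72], [-0.84, 1.66], [-1.02, 1.22], [-1.77, 2.12], [-1.37, 1.28], [-3.14, 3.14]. Speed limits (rad/s): [2.57, 2.57, 3.14, 3.14, 3.14, 3.14].

### API

Orientations are given as a rotation vector (axis times angle).
In Python, from workcell import readout, eyes, ticket, robot gives the robot as it stands. The module is installed in compiled form; this text tells all that it offers.
- The arm moves only by the tool servo_tool, never from a script. Its argument "series" is a list that holds one entry, the list of rows, each a list of 6 numbers: the shift along the tool's x, y, z in m, then the turn, a rotation vector about the tool's x, y, z in degrees. A call has 1 to 10 rows; each row is the pose to reach, as a shift and turn from the pose commanded when the call began, along the tool's axes at that moment; what a row does not reach only later rows make up. A row lasts 1/10 s, in which the tool goes at most 50 mm and 8.59 degrees, less where a joint would pass 70% of its speed; a pose out of reach is approached as far as the arm can. A call with a gripper value outside its range is refused whole. "fingers" is the closure, from 0 (fully open) to 1 (shut), set as the call begins (left out, the last holds). The fingers move at their own pace and stop on an object; "newtons" is the grip in N (left out, the last holds). Time passes only in rows, so rows that repeat a pose let the fingers close. It gives the time, the measured TCP pose, the force, the opening and the grip force at its end, in the units of the state.
- readout.state(): the state, without advancing time (a new reading comes with each control period).
- eyes.get_image(name): name is "scene" or "top" or "wrist"; returns (picture, depth): 420x560x3 uint8, red, green, blue; 420x560 float32, mm along the optical axis (not along the pixel's ray), 0 where there is no reading.
- eyes.camera_params(name): a dict with "mtx" (3x3 intrinsics, pixels), "k1" (the pictures are not rectified: a ray, as slopes to the right and down, at radius r is drawn at 1 + k1 r^2 times it, then the intrinsics apply), "origin" and "rotation" of the camera in the world; the wrist camera has in their place "T_tool_cam" (4x4, takes a point from camera to tool coordinates, whose origin is the TCP and whose axes are the flange's). Camera axes: x right, y down, z forward; pixel columns grow to the right and rows downward; lengths in mm; the calibration is good to about 2 mm. A picture is of the moment at which its call begins: read the wrist's pose just before it. camera_params takes no time and is no camera call.
- ticket.hand_in(): hands the job in; it is judged then, once.
The state is a dict: "t": time; "q": joint angles; "dq": joint speeds; "joint_torque": joint torques, N m; "tool_pos": TCP position; "tool_rot": TCP orientation; "contact_force": force on the tool from outside, world axes, zero at the start; "wrist_torque": the same for the moment, N m; "width": opening from 0.0 (shut) to 1.0 (fully open); "grip_force": force on a finger pad.
Only numpy, scipy, OpenCV 4.12 (cv2) and the standard library are available. Lean on these libraries where they do the work, as an engineer would, in place of code of your own. Each camera call takes 0.05 s, during which the arm holds its last target. There are 200 camera calls.

## Working session

There is one attempt and no reset: what is moved stays moved. The work goes in short steps, Python scripts to look and compute and a tool call to move; the robot and the scene stay as the last step left them, time stands still between calls to the robot, and variables do not carry over. Pictures are saved under pics/ and viewed, at most 10 in all, crops included, and the job is handed in when it is done.

Besides the shell and the picture viewer there is one more tool, called after ">>>" by a JSON object that holds its "fn" and its "kwargs". servo_tool: Moves the arm, as the interface text tells. Its arguments: {"type":"object","properties":{"series":{"type":"array","items":{"type":"array","items":{"type":"array","items":{"type":"number"}}}},"fingers":{"type":"number"},"newtons":{"type":"number"}},"required":["series"]}

```bash
mkdir -p pics
cat > h.py <<'E'
import numpy as np, cv2
from workcell import readout, eyes, ticket, robot
from scipy.spatial.transform import Rotation as R
def grab(n,f):
    s=readout.state(); im,d=eyes.get_image(n); cv2.imwrite(f'pics/{f}.png',im[:,:,::-1]); np.savez(f'pics/{f}.npz',im=im,d=d,tp=s['tool_pos'],tr=s['tool_rot']); return im,d,s
def rays(n,uv,s=None):
    p=eyes.camera_params(n); K=np.array(p['mtx'],float)
    x=cv2.undistortPoints(np.array(uv,float).reshape(-1,1,2),K,np.array([p['k1'],0,0,0,0],float)).reshape(-1,2)
    v=np.c_[x,np.ones(len(x))]
    if n=='wrist':
        T=np.array(p['T_tool_cam'],float); Rt=R.from_rotvec(s['tool_rot']).as_matrix()
        return Rt@T[:3,3]+np.array(s['tool_pos']), v@(Rt@T[:3,:3]).T
    return np.array(p['origin'],float), v@np.array(p['rotation'],float).T
def plane(n,uv,z,s=None):
    o,v=rays(n,uv,s); return o+v*((z-o[2])/v[:,2])[:,None]
E
python3 - <<'E'
from h import *
for n in('top','scene'):
    grab(n,n+'0'); print(eyes.camera_params(n))
print(readout.state())
E
```

```text
{'mtx': array([[390.82877698,   0.        , 282.61470765],
       [  0.        , 390.82877698, 213.70971397],
       [  0.        ,   0.        ,   1.        ]]), 'k1': -0.023015157751857022, 'origin': array([488.89360263,  72.75535496, 886.86590752]), 'rotation': array([-2.16916943,  2.16574404, -0.13438904])}
{'mtx': array([[435.74719499,   0.        , 282.21889548],
       [  0.        , 435.74719499, 205.33507365],
       [  0.        ,   0.        ,   1.        ]]), 'k1': -0.033073040515314144, 'origin': array([1177.94141232,  205.72285766,  821.35289619]), 'rotation': array([-1.66419271, -2.02277995,  0.74440855])}
{'t': 0.1, 'q': array([ 1.21769785e+00,  3.78013631e-01,  7.98034542e-02,  1.27442367e+00,
       -5.07851911e-05,  1.46052198e+00]), 'dq': array([ 0.00090897, -0.00179343,  0.00323308, -0.00021348,  0.00079182,
       -0.00045148]), 'joint_torque': array([ 1.38153158e-03, -4.64697826e+01,  2.70581031e+01,  1.20194588e-02,
       -1.25707511e-04,  1.61719299e-05]), 'tool_pos': array([138.03315482, 557.53723917, 203.55790482]), 'tool_rot': array([-3.80445507e-01, -3.11809513e+00,  2.82723546e-03]), 'contact_force': array([0.22164463, 0.11917963, 0.85711901]), 'wrist_torque': array([ 0.01530277,  0.01536249, -0.01236159]), 'grip_force': 0.0, 'width': 0.9975132360093403}
```

```bash
sed -i "s/v@np.array(p\['rotation'\],float).T/v@R.from_rotvec(p['rotation']).as_matrix().T/" h.py
```

```text
(no output)
```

View pics/top0.png

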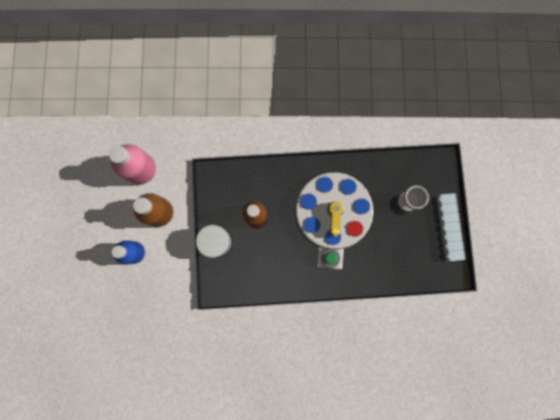

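View pics/scene0.png

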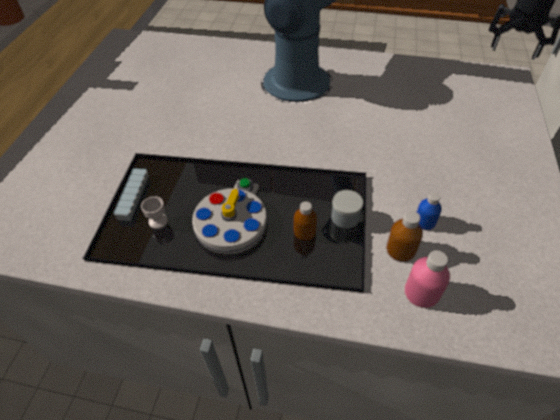

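The top view shows the dispenser at about (335,210), the pointer tip at (336,235), the red lid at (354,229) next to it, and the button at (331,258). The amber bottle is at (256,214) and the egg cup at (413,198).

```bash
cat > meas.py <<'E'
from h import *
def masks(im):
    h=cv2.cvtColor(im,cv2.COLOR_RGB2HSV); H,S,V=[h[...,i].astype(int) for i in range(3)]
    return dict(blue=(H>100)&(H<130)&(S>130)&(V>50),red=((H<5)|(H>174))&(S>170)&(V>60),yel=(H>15)&(H<32)&(S>130)&(V>90),green=(H>45)&(H<85)&(S>110)&(V>35))
def blobs(m,a=25):
    n,l,st,c=cv2.connectedComponentsWithStats(m.astype(np.uint8)); return [(c[i],st[i,4],l==i) for i in range(1,n) if st[i,4]>a]
E
python3 - <<'E'
from meas import *
np.set_printoptions(precision=1,suppress=True)
for n in('top','scene'):
    im=np.load(f'pics/{n}0.npz')['im']
    for k,m in masks(im).items():
        for c,a,l in blobs(m):
            z={'blue':42,'red':42,'yel':67,'green':25}[k]
            P=plane(n,[c],z)[0]
            if not(300<P[0]<700 and -150<P[1]<200): continue
            print(n,k,c,a,P)
            if k=='yel':
                uv=np.argwhere(l)[:,::-1]; Q=plane(n,uv,67)[:,:2]; print(' ',Q.min(0),Q.max(0),Q[Q[:,0].argmin()])
d=np.load('pics/top0.npz')['d']
for n,(u,v) in dict(bottle=(254,211),button=(331,258),tin=(213,240),tongue=(321,264),disc=(340,190),arm=(336,222),cup=(417,197)).items():
    o,r=rays('top',[(u,v)]); print(n,o+r[0]*d[v,u])
E
```

```text
top blue [324.4 184.2] 157 [651.1 -27.5  42. ]
top blue [347.9 186.3] 164 [646.5 -79.1  42. ]
top blue [308.3 201.2] 170 [613.1   8.2  42. ]
top blue [361.3 205.9] 161 [ 603.1 -107.8   42. ]
top blue [311.6 224.5] 167 [562.2   1.5  42. ]
top blue [331.7 238.5] 109 [531.7 -42.   42. ]
top red [354.5 228.2] 145 [554.1 -91.9  42. ]
top yel [335.3 217.8] 274 [574.1 -46.7  67. ]
  [539.9 -61.3] [607.9 -33.6] [539.9 -41.4]
top green [330.7 257.8] 93 [490.3 -41.5  25. ]
scene blue [241.1 195.1] 45 [536.6 -38.3  42. ]
scene blue [253.4 206.6] 128 [565.4  -1.1  42. ]
scene blue [203.2 213.4] 121 [ 606.4 -109.7   42. ]
scene blue [250.9 224.2] 139 [616.3   5.8  42. ]
scene blue [209.4 230.2] 134 [649.7 -81.2  42. ]
scene blue [231.2 235.5] 141 [654.5 -29.4  42. ]
scene red [216.  198.3] 112 [557.2 -94.1  42. ]
scene yel [229.9 202.3] 227 [582.7 -49.9  67. ]
  [541.1 -65.3] [622.8 -36.3] [541.1 -47. ]
scene yel [298.1 218.4] 34 [599.4 110.   67. ]
  [588.3 102.7] [612.4 121.3] [588.3 103.3]
scene green [244.3 182.1] 87 [479.7 -46.8  25. ]
bottle [584.3 122.9 100.2]
button [489.8 -40.4  38.6]
tin [527.1 210.8  63.8]
tongue [476.6 -20.8  17.8]
disc [639.1 -62.4  36.9]
arm [565.4 -48.3  65.9]
cup [ 624.7 -234.7   32.6]
```

```bash
cat >> h.py <<'E'
def shift(p,yaw):
    """shift (m) and turn (deg) in the tool frame, towards tool-down at p, tool x at yaw (deg)"""
    s=readout.state(); R0=R.from_rotvec(s['tool_rot']); y=np.radians(yaw)
    c,n=np.cos(y),np.sin(y); Rt=R.from_matrix(np.array([[c,n,0],[n,-c,0],[0,0,-1]]))
    return np.round(R0.inv().apply(np.array(p)-s['tool_pos'])/1000,4),np.round((R0.inv()*Rt).as_rotvec(degrees=True),1)
E
python3 - <<'E'
from meas import *
from scipy.optimize import least_squares
print(shift([520,30,160],175))
L=np.array([[651.1,-27.5],[646.5,-79.1],[613.1,8.2],[603.1,-107.8],[562.2,1.5],[554.1,-91.9]])
M=np.array([[606.4,-109.7],[616.3,5.8],[649.7,-81.2],[654.5,-29.4],[565.4,-1.1],[557.2,-94.1]])
for A in(L,M):
    f=least_squares(lambda p:np.hypot(*(A-p[:2]).T)-60,[596,-50]); print(f.x,f.fun.round(1)); B=A-f.x; a=np.degrees(np.arctan2(B[:,1],B[:,0])); print(a.round(1), (a%(360/7)).round(1))
print(plane('top',[(330.7,257.8)],37),plane('scene',[(244.3,182.1)],37))
E
```

```text
(array([-0.4976, -0.4201,  0.0443]), array([-0.1, -0. , -8.9]))
[595.01030425 -48.55735641] [-0.1 -0.1 -0.4 -0.2 -0.1 -0.4]
[  20.6  -30.7   72.3  -82.2  123.2 -133.3] [20.6 20.8 20.9 20.6 20.4 20.9]
[598.32038779 -50.78864408] [-0.5 -0.6 -0.3  0.1 -0.4 -0.3]
[ -82.2   72.4  -30.6   20.8  123.5 -133.5] [20.7 20.9 20.8 20.8 20.7 20.8]
[[490.23323958 -39.92322389  37.        ]] [[490.13703799 -43.0092593   37.        ]]
```

>>> {"fn": "servo_tool", "kwargs": {"series": [[[-0.035,-0.03,0,0,0,0],[-0.07,-0.06,0,0,0,0],[-0.105,-0.09,0,0,0,0],[-0.14,-0.12,0,0,0,0],[-0.175,-0.15,0,0,0,0],[-0.21,-0.18,0,0,0,0],[-0.245,-0.21,0,0,0,0],[-0.28,-0.24,0,0,0,0],[-0.315,-0.27,0,0,0,-4],[-0.35,-0.3,0,0,0,-9]]], "fingers": 1}}

```text
t: 1.1
tool_pos: [406.3, 181.0, 204.2]
tool_rot: [-0.13, -3.139, -0.0]
contact_force: [0.5, 0.3, 1.5]
width: 0.002
grip_force: 0.0
```

```bash
python3 -c "
from h import *
print(shift([515,25,165],175))"
```

```text
(array([-0.1212, -0.1466,  0.0391]), array([ 0. , -0. ,  0.3]))
```

>>> {"fn": "servo_tool", "kwargs": {"series": [[[-0.03,-0.037,0.01,0,0,0],[-0.06,-0.073,0.02,0,0,0],[-0.09,-0.11,0.03,0,0,0],[-0.12,-0.146,0.039,0,0,0],[-0.12,-0.146,0.039,0,0,0],[-0.12,-0.146,0.039,0,0,0]]]}}

```text
t: 1.7
tool_pos: [512.4, 26.4, 164.5]
tool_rot: [-0.138, -3.136, -0.001]
contact_force: [-0.5, 0.7, -0.8]
width: -0.002
grip_force: 0.0
```

Run:
```python
from meas import *
im,d,s=grab('wrist','w1'); print(s['tool_pos'],s['tool_rot'],eyes.camera_params('wrist')['T_tool_cam'])
for k,m in masks(im).items():
    for c,a,l in blobs(m,100):
        z={'blue':42,'red':42,'yel':67,'green':37}[k]; print(k,c,a,plane('wrist',[c],z,s)[0], np.median(d[l]))
```

```text
[512.40815466  26.43448459 164.5153784 ] [-1.37903987e-01 -3.13632206e+00 -9.75796912e-04] [[ 2.61214255e-05 -9.61590934e-01 -2.74486567e-01  6.96490811e+01]
 [ 9.99999557e-01  2.83271751e-04 -8.97202860e-04 -2.65998461e-01]
 [ 9.40496426e-04 -2.74486422e-01  9.61590515e-01 -1.68890163e+02]
 [ 0.00000000e+00  0.00000000e+00  0.00000000e+00  1.00000000e+00]]
blue [213.34502104 223.88359046] 713 [532.83729046 -43.42598224  42.        ] 307.3252
blue [257.70655271 245.06980057] 702 [559.59832959  -1.08101659  42.        ] 313.5379
blue [164.67630854 289.15289256] 726 [ 602.58094484 -108.26996742   42.        ] 327.76196
red [170.17835178 246.75153752] 813 [553.78252948 -92.40061575  42.        ] 314.28268
yel [211.17026022 265.0669145 ] 1345 [566.4498325  -45.34541084  67.        ] 294.71024
green [211.25855513 181.36311787] 526 [490.27687256 -40.30416372  37.        ] 296.73767
```

View pics/w1.png

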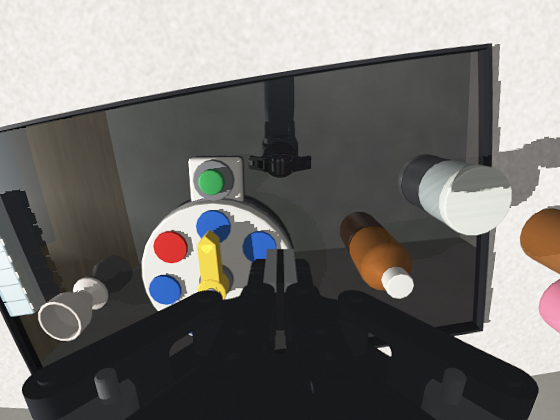

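The wrist view shows the pointer tip at (209,234), over the near blue lid. The red lid is at (170,247) and the button at (211,181). All three views agree on positions to about 3 mm.

```bash
cat >> h.py <<'E'
C=np.array([595.5,-49.2])
def push(th,h=14.5,r=45,z=53,yaw=None):
    a=np.radians(th); u=np.array([np.cos(a),np.sin(a)]); t=np.array([-u[1],u[0]])
    return shift(np.r_[C+r*u-(9+h)*t,z],th if yaw is None else yaw)
E
python3 - <<'E'
from meas import *
f=np.load('pics/w1.npz'); s=dict(tool_pos=f['tp'],tool_rot=f['tr'])
c,a,l=blobs(masks(f['im'])['yel'],100)[0]
P=plane('wrist',[(209,234)],67,s)[0]; print(P,np.degrees(np.arctan2(*(P[:2]-C)[::-1])))
print(push(174,22.5,z=90),push(174,22.5))
E
```

```text
[534.67931077 -42.50597757  67.        ] 173.71921425299485
(array([-0.0454, -0.0368,  0.0749]), array([ 0. , -0.1,  1.1])) (array([-0.0455, -0.0368,  0.1119]), array([ 0. , -0.1,  1.1]))
```

>>> {"fn": "servo_tool", "kwargs": {"series": [[[-0.023,-0.018,0.02,0,0,0],[-0.045,-0.037,0.05,0,0,0],[-0.045,-0.037,0.07,0,0,1],[-0.045,-0.037,0.09,0,0,1],[-0.045,-0.037,0.105,0,0,1],[-0.045,-0.037,0.112,0,0,1],[-0.045,-0.037,0.112,0,0,1],[-0.045,-0.037,0.112,0,0,1]]]}}

```text
t: 2.55
tool_pos: [554.9, -12.9, 54.3]
tool_rot: [0.16, 3.136, 0.0]
contact_force: [0.1, -0.0, 0.3]
width: 0.0
grip_force: 0.0
```

Run:
```python
from meas import *
im,d,s=grab('wrist','w2'); print(s['tool_pos'],s['contact_force'])
grab('scene','s2')
for th in range(174,229,6): print(th,*push(th))
```

```text
[554.85687397 -12.87806834  54.31747766] [ 0.13910212 -0.01647166  0.31132383]
174 [ 0.0015 -0.008   0.0016] [0.  0.1 0.1]
180 [ 0.0037 -0.0128  0.0016] [-0.   0.1 -5.9]
186 [ 0.0054 -0.0179  0.0016] [ -0.    0.1 -11.9]
192 [ 0.0066 -0.023   0.0016] [ -0.    0.1 -17.9]
198 [ 0.0072 -0.0283  0.0016] [ -0.    0.1 -23.9]
204 [ 0.0072 -0.0336  0.0016] [ -0.    0.1 -29.9]
210 [ 0.0068 -0.0389  0.0016] [ -0.    0.1 -35.9]
216 [ 0.0057 -0.0441  0.0016] [ -0.    0.1 -41.9]
222 [ 0.0041 -0.0492  0.0016] [ -0.    0.1 -47.9]
228 [ 0.002  -0.0541  0.0016] [ -0.1   0.1 -53.9]
```

View pics/w2.png

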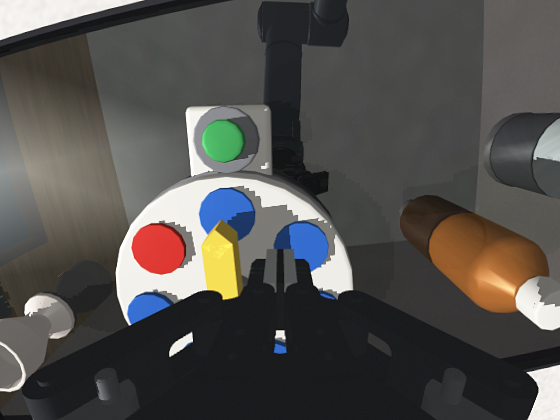

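The fingertip, at (282,260), is just to the right of the arm, whose side is at (241,270), with clear space between them. Starting the push.

>>> {"fn": "servo_tool", "kwargs": {"series": [[[0.001,-0.004,0,0,0,0],[0.0015,-0.008,0,0,0,0],[0.0026,-0.0104,0,0,0,-3],[0.0037,-0.0128,0,0,0,-6],[0.0046,-0.0153,0,0,0,-9],[0.0054,-0.0179,0,0,0,-12],[0.006,-0.0205,0,0,0,-15],[0.0066,-0.023,0,0,0,-18],[0.007,-0.0257,0,0,0,-21],[0.0072,-0.0283,0,0,0,-24]]]}}

```text
t: 3.65
tool_pos: [544.5, -41.7, 53.6]
tool_rot: [-0.496, 3.102, -0.0]
contact_force: [-0.8, -0.8, -0.1]
width: 0.003
grip_force: 0.0
```

```bash
cat > look.py <<'E'
from meas import *
def arm(n,tag):
    im,d,s=grab(n,tag); bl=blobs(masks(im)['yel'],80)
    for c,a,l in bl:
        Q=plane(n,np.argwhere(l)[:,::-1],67,s)[:,:2]
        if np.hypot(*(Q.mean(0)-C))>60: continue
        D=Q-C; r=np.hypot(*D.T); k=(r>22)&(r<56); m=D[k].mean(0); far=D[r>r.max()-4].mean(0)
        print(n,a,'arm angle',np.degrees(np.arctan2(m[1],m[0]))%360,'tip',far+C,np.degrees(np.arctan2(far[1],far[0]))%360,r.max())
E
python3 - <<'E'
from look import *
for n in('top','scene','wrist'): arm(n,n+'3')
s=readout.state();print(s['tool_pos'],s['contact_force'])
for th in range(198,229,3): print(th,*push(th))
E
```

```text
scene 238 arm angle 179.59590756537682 tip [543.02247994 -48.87912702] 179.64967021142445 54.45200373800066
wrist 890 arm angle 187.89648897510733 tip [532.83206478 -49.77626122] 180.52684686964724 65.30024327352534
[544.56874807 -41.51219668  53.60395261] [-0.60976955  0.4467762   0.68030796]
198 [-0.0011  0.0005  0.0006] [-0.  0. -0.]
201 [ 0.0001 -0.0019  0.0006] [-0.  0. -3.]
204 [ 0.0011 -0.0044  0.0006] [-0.  0. -6.]
207 [ 0.0021 -0.0069  0.0006] [-0.  0. -9.]
210 [ 0.0028 -0.0094  0.0006] [ -0.   0. -12.]
213 [ 0.0035 -0.012   0.0006] [ -0.   0. -15.]
216 [ 0.004  -0.0146  0.0006] [ -0.   0. -18.]
219 [ 0.0044 -0.0172  0.0006] [ -0.   0. -21.]
222 [ 0.0046 -0.0199  0.0006] [ -0.   0. -24.]
225 [ 0.0047 -0.0225  0.0006] [ -0.   0. -27.]
228 [ 0.0047 -0.0252  0.0006] [ -0.   0. -30.]
```

View pics/wrist3.png

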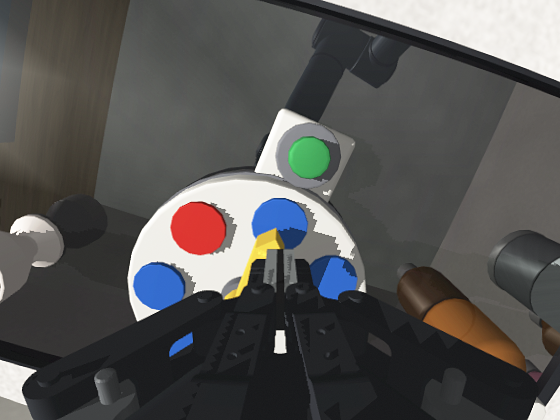

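The wrist view shows the arm at about 181°, with its tip at (270,232), and the finger touching only the tapered end. I'll back off and push again nearer the hub, on the flat side.

Run:
```python
from look import *
print(push(181,16,35))
for th in range(184,232,6): print(th,*push(th,8,35))
```

```text
(array([-0.0199,  0.0111,  0.0006]), array([-0.,  0., 17.]))
184 [-0.0162  0.0019  0.0006] [-0.  0. 14.]
190 [-0.0138 -0.0013  0.0006] [-0.  0.  8.]
196 [-0.0117 -0.0048  0.0006] [-0.  0.  2.]
202 [-0.01   -0.0085  0.0006] [-0.  0. -4.]
208 [-0.0086 -0.0124  0.0006] [ -0.   0. -10.]
214 [-0.0077 -0.0164  0.0006] [ -0.   0. -16.]
220 [-0.0072 -0.0204  0.0006] [ -0.   0. -22.]
226 [-0.0072 -0.0245  0.0006] [ -0.   0. -28.]
```

>>> {"fn": "servo_tool", "kwargs": {"series": [[[0,0.006,0,0,0,4],[0,0.013,0,0,0,8],[-0.01,0.013,0,0,0,13],[-0.02,0.012,0,0,0,17],[-0.02,0.011,0,0,0,17],[-0.02,0.011,0,0,0,17]]]}}

```text
t: 4.4
tool_pos: [560.0, -24.5, 53.4]
tool_rot: [0.031, -3.141, 0.0]
contact_force: [0.4, -0.2, 0.4]
width: -0.0
grip_force: 0.0
```

Run:
```python
from look import *
for n in('top','scene','wrist'): arm(n,n+'4')
s=readout.state();print(s['tool_pos'],s['contact_force'])
a=cv2.imread('pics/scene4.png')[150:270,150:330]; cv2.imwrite('pics/c4.png',cv2.resize(a,None,fx=4,fy=4,interpolation=cv2.INTER_CUBIC))
for th in range(181,232,6): print(th,*push(th,8,35))
```

```text
scene 233 arm angle 179.70062610878043 tip [543.78563894 -51.76480216] 182.83928924487134 53.980486111861076
wrist 2514 arm angle 178.2214303407424 tip [534.18796516 -45.13472683] 176.20657576402363 64.06243148256772
[559.48789131 -24.46632186  53.28942943] [1.40285162 0.21455074 0.09225128]
181 [-0.0006 -0.0084  0.0003] [ 0.  -0.   0.1]
187 [ 0.001  -0.0121  0.0003] [ 0.  -0.  -5.9]
193 [ 0.0022 -0.016   0.0003] [  0.   -0.  -11.9]
199 [ 0.003  -0.02    0.0003] [  0.   -0.  -17.9]
205 [ 0.0034 -0.0241  0.0003] [  0.   -0.  -23.9]
211 [ 0.0033 -0.0281  0.0003] [  0.   -0.  -29.9]
217 [ 0.0028 -0.0322  0.0003] [  0.   -0.  -35.9]
223 [ 0.0019 -0.0361  0.0003] [  0.   -0.  -41.9]
229 [ 0.0006 -0.04    0.0003] [  0.   -0.  -47.9]
```

View pics/c4.png

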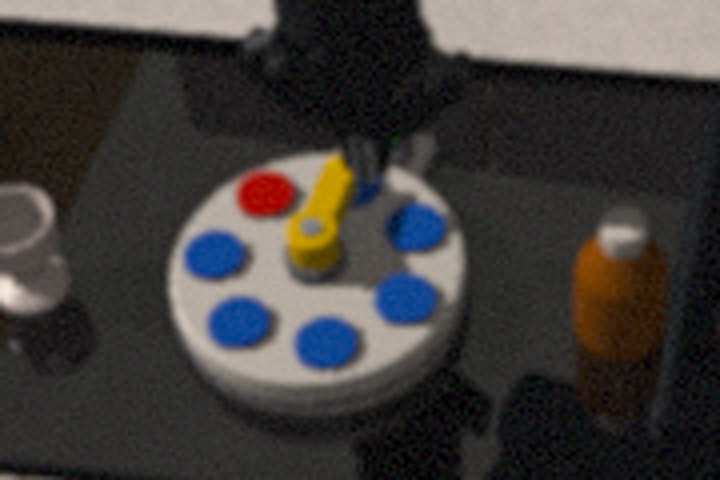

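The scene crop shows the arm slightly turned from the near blue lid, with the fingertip beside it and the red lid ahead.

>>> {"fn": "servo_tool", "kwargs": {"series": [[[0,-0.004,0,0,0,0],[-0.0006,-0.0084,0,0,0,0],[0.0002,-0.0102,0,0,0,-3],[0.001,-0.0121,0,0,0,-6],[0.0016,-0.014,0,0,0,-9],[0.0022,-0.016,0,0,0,-12],[0.0026,-0.018,0,0,0,-15],[0.003,-0.02,0,0,0,-18],[0.0032,-0.022,0,0,0,-21],[0.0034,-0.0241,0,0,0,-24]]]}}

```text
t: 5.55
tool_pos: [557.1, -49.1, 53.4]
tool_rot: [-0.685, 3.066, -0.0]
contact_force: [0.1, 0.0, 0.3]
width: -0.003
grip_force: 0.0
```

Run:
```python
from look import *
for n in('scene','wrist'): arm(n,n+'5')
s=readout.state();print(s['tool_pos'],s['contact_force'])
a=cv2.imread('pics/scene5.png')[150:270,150:330]; cv2.imwrite('pics/c5.png',cv2.resize(a,None,fx=4,fy=4,interpolation=cv2.INTER_CUBIC))
for th in range(205,240,3): print(th,*push(th,8,35))
```

```text
scene 221 arm angle 178.49723973101788 tip [545.21104751 -45.38704801] 175.66408038954526 52.09984436883334
wrist 1109 arm angle 182.0116881210117 tip [534.68150717 -51.59187326] 182.25217112254614 63.467077658598576
wrist 288 arm angle 216.5907499748677 tip [578.70664653 -63.14211962] 219.70001808329306 24.257135668420716
[557.15785234 -49.17124426  53.44733588] [ 0.2912357   0.66543824 -1.08999808]
205 [0.0003 0.0008 0.0004] [-0.  0.  0.]
208 [ 0.0011 -0.0011  0.0004] [-0.  0. -3.]
211 [ 0.0019 -0.003   0.0004] [-0.  0. -6.]
214 [ 0.0025 -0.0049  0.0004] [-0.  0. -9.]
217 [ 0.003  -0.0069  0.0004] [ -0.   0. -12.]
220 [ 0.0035 -0.0089  0.0004] [ -0.   0. -15.]
223 [ 0.0038 -0.0109  0.0004] [ -0.   0. -18.]
226 [ 0.004  -0.0129  0.0004] [ -0.   0. -21.]
229 [ 0.0042 -0.0149  0.0004] [ -0.   0. -24.]
232 [ 0.0042 -0.017   0.0005] [ -0.   0. -27.]
235 [ 0.0041 -0.019   0.0005] [ -0.   0. -30.]
238 [ 0.0039 -0.021   0.0005] [ -0.   0. -33.]
```

View pics/c5.png

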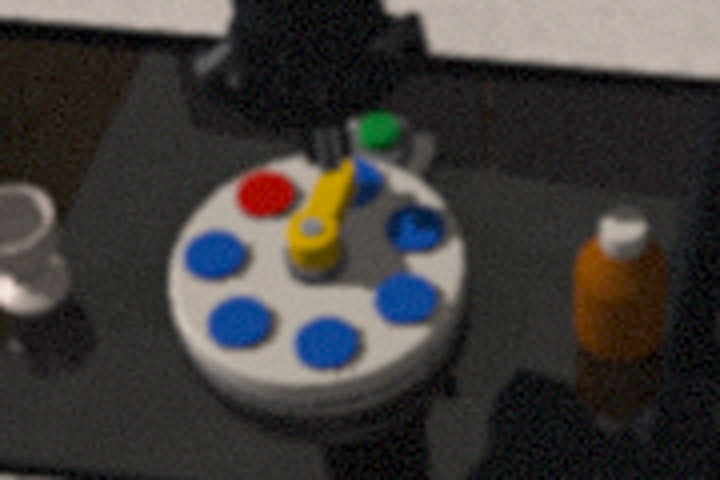

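The finger is now above and past the arm without having moved it, so its height is not what I assumed. I'll measure the fingertip from depth.

Run:
```python
from look import *
np.set_printoptions(precision=1,suppress=True)
for tag,n in(('scene5','scene'),('scene4','scene'),('wrist5','wrist')):
    f=np.load(f'pics/{tag}.npz'); d=f['d']; s=dict(tool_pos=f['tp'],tool_rot=f['tr']); p0=f['tp']
    v,u=np.mgrid[0:420,0:560]; uv=np.c_[u.ravel(),v.ravel()]
    o,r=rays(n,uv,s); P=o+r*d.reshape(-1,1); rel=P-p0
    ok=(d.ravel()>0)&(np.hypot(*rel[:,:2].T)<45)&(f['im'].reshape(-1,3).max(1)<90)
    print(tag,p0)
    for z in range(-15,60,5):
        k=ok&(rel[:,2]>=z)&(rel[:,2]<z+5)
        if k.sum()>3: print(z,k.sum(),rel[k].min(0),rel[k].max(0),np.median(rel[k],0))
f=np.load('pics/scene5.npz'); d=f['d']; l=masks(f['im'])['yel']; uv=np.argwhere(l)[:,::-1]; o,r=rays('scene',uv); P=o+r*d[l].reshape(-1,1)
P=P[np.hypot(*(P[:,:2]-C).T)<70]; print('yellow z pct',np.percentile(P[:,2],[5,25,50,75,95])); t=P[P[:,2]>58]; print('top',t.mean(0),t.min(0),t.max(0))
t=t-np.r_[C,0]; r=np.hypot(*t[:,:2].T)
for a in range(0,70,10):
    k=(r>=a)&(r<a+10); m=t[k].mean(0) if k.any() else None; print(a,k.sum(),m)
```

```text
scene5 [557.1 -49.1  53.4]
-15 75 [-20.9 -28.5 -15. ] [ 41.7  43.8 -10. ] [ -4.   27.4 -12.9]
-10 17 [-11.3   7.4  -9.8] [41.6 33.5 -5.1] [29.2 12.2 -8.2]
-5 10 [-11.6   7.6  -4.9] [41.6 12.8 -0.5] [ 8.2  8.7 -2.4]
0 7 [-6.6  7.7  0.7] [41.9 12.1  3.9] [10.5  8.2  2.5]
5 7 [-7.2  7.7  5. ] [41.8 12.4  8.6] [16.1  9.1  5.5]
35 13 [ 1.1 -8.8 36.7] [13.3 14.  39.9] [ 9.5  2.3 38.3]
40 19 [  1.1 -10.5  40.2] [13.9 12.  44.3] [ 9.2  2.6 42.4]
45 20 [ 0.7 -9.5 45.1] [13.9 13.  49.5] [ 9.2  3.8 48.1]
50 16 [ 1.5 -9.4 50.6] [15.1 13.6 54.6] [10.1  2.7 53.2]
55 18 [ -1.1 -10.7  55.3] [13.9 13.7 59.7] [ 9.8  3.6 57.9]
scene4 [559.7 -24.5  53.3]
-15 78 [-29.3 -17.8 -15. ] [ 41.9  41.7 -10.5] [ -0.9  -4.3 -13.1]
-10 21 [-15.  -17.2 -10. ] [41.2 13.5 -5.3] [ 26.3 -12.2  -8.2]
-5 9 [ -6.9 -17.2  -4. ] [ 41.7 -11.8  -0.5] [  8.5 -16.1  -3. ]
0 9 [-10.  -16.6   0.1] [ 41.2 -12.1   3.7] [ -0.  -15.9   1.4]
5 6 [  8.1 -16.8   5.7] [ 42.2 -11.5   8.5] [ 27.3 -14.6   6.8]
25 4 [ 7.9 -6.2 28.1] [10.6  5.  30. ] [10.  -1.2 28.9]
30 8 [ 7.3 -5.5 30.3] [11.3  7.7 35. ] [ 9.7  2.2 32.5]
35 17 [  4.6 -10.9  3
[... 299 characters left out ...]
 53.4]
-15 55 [-21.7   5.1 -15. ] [ 15.9  42.4 -11.5] [ -1.2  33.  -14. ]
30 56 [-11.1 -14.1  30.2] [-0.9  7.1 35. ] [-9.5 -5.4 33.6]
35 160 [-12.1 -15.6  35. ] [ 0.   8.9 40. ] [-9.6 -5.  37.7]
40 163 [-12.2 -15.5  40. ] [ 0.   9.1 45. ] [-9.6 -4.6 42.4]
45 184 [-12.4 -15.6  45. ] [-0.2  9.3 50. ] [-9.6 -4.6 47.1]
50 211 [-12.  -15.4  50. ] [-0.3  8.8 55. ] [-9.4 -5.  52.4]
55 109 [-12.4 -15.3  55. ] [-0.6  8.9 59.9] [-9.6 -5.  56.2]
yellow z pct [55.  65.  66.5 67.6 69.8]
top [583.3 -49.2  66.9] [543.2 -64.7  58.5] [612.4 -36.6  90.9]
0 31 [ 0.1  3.2 67.5]
10 90 [ 1.7 -2.2 66.2]
20 35 [-24.2   0.1  67.2]
30 34 [-34.6   1.   68.2]
40 12 [-43.    5.3  66.3]
50 2 [-52.1   4.   66.4]
60 0 None
```

Run:
```python
from look import *
np.set_printoptions(precision=1,suppress=True)
for tag,n in(('scene5','scene'),('wrist5','wrist'),('w1','wrist')):
    f=np.load(f'pics/{tag}.npz'); d=f['d']; s=dict(tool_pos=f['tp'],tool_rot=f['tr']); p0=f['tp']
    v,u=np.mgrid[0:420,0:560]; uv=np.c_[u.ravel(),v.ravel()]
    o,r=rays(n,uv,s); P=R.from_rotvec(f['tr']).inv().apply(o+r*d.reshape(-1,1)-p0)
    ok=(d.ravel()>0)&(np.hypot(*P[:,:2].T)<25)
    print(tag,p0)
    for z in range(-60,10,5):
        k=ok&(P[:,2]>=z)&(P[:,2]<z+5)
        if k.sum()>3: print(z,k.sum(),P[k].min(0),P[k].max(0),np.median(f['im'].reshape(-1,3)[k],0), np.median(uv[k],0))
```

```text
scene5 [557.1 -49.1  53.4]
-60 18 [-12.  -14.9 -59.7] [ -4.4  12.1 -55.3] [45.  44.5 45. ] [231.5 184. ]
-55 16 [-13.2 -13.5 -54.6] [ -6.   11.2 -50.6] [44.5 41.5 41.5] [231.5 185.5]
-50 20 [-12.7 -14.3 -49.5] [ -4.3  10.9 -45.1] [45.  44.  43.5] [232. 187.]
-45 19 [-12.4 -14.6 -44.3] [ -4.9  10.4 -40.2] [47. 46. 46.] [232. 189.]
-40 17 [-12.6 -12.8 -39.9] [ -5.7  12.2 -35.1] [63. 59. 45.] [232. 190.]
-35 13 [-12.6 -13.2 -34.5] [ -2.7  10.3 -30.1] [113. 100.  57.] [231. 192.]
-20 4 [-14.2  -2.8 -16.3] [ -1.6   2.2 -15.1] [193.5 151.    0. ] [233. 197.]
-15 81 [-23.3 -17.4 -15. ] [ 11.5  12.1 -10.3] [192. 151.   0.] [232. 197.]
-10 13 [-24.1 -15.6 -10. ] [ 3.9 11.3 -5.1] [103.  79.   0.] [236. 198.]
-5 7 [-24.2  -3.5  -3.9] [ 2.5 10.2 -0.7] [75. 60. 18.] [236. 201.]
0 8 [-21.4  -1.5   0.5] [ 6.8 12.8  4.9] [68.5 58.5 40. ] [237.  200.5]
5 7 [-14.6   1.8   5.1] [12.5 18.2  9.8] [52. 51. 55.] [239. 200.]
wrist5 [557.1 -49.4  53.4]
-60 254 [  6.6 -14.  -60. ] [ 11.6  13.2 -55. ] [121.  123.5 123. ] [279. 276.]
-55 343 [  6.2 -14.1 -55. ] [ 11.7  13.1 -50. ] [38. 39. 43.] [279. 275.]
-50 
[... 583 characters left out ...]
2.] [281. 224.]
0 107 [ -9.  -13.8   0. ] [17.8 12.9  4.9] [242. 214.  80.] [278. 223.]
5 40 [-10.1 -14.6   5. ] [19.  13.8  9.9] [232.5 197.  129. ] [281. 221.]
w1 [512.4  26.4 164.5]
-60 253 [  6.6 -14.  -60. ] [ 11.7  13.1 -55. ] [80. 82. 82.] [280. 276.]
-55 347 [  6.1 -14.1 -55. ] [ 12.2  13.2 -50. ] [26. 26. 28.] [280. 273.]
-50 305 [  6.2 -14.1 -50. ] [ 11.7  13.1 -45. ] [28. 29. 31.] [279. 270.]
-45 278 [  6.1 -14.  -45. ] [ 11.7  13.1 -40. ] [29. 30. 32.] [279. 265.]
-40 246 [  6.1 -13.9 -40. ] [ 11.8  12.9 -35. ] [26. 27. 29.] [279. 257.]
-35 145 [  6.3 -12.5 -35. ] [ 11.7  11.4 -30. ] [72. 76. 77.] [280. 252.]
-30 9 [ 10.6  -6.2 -29.9] [ 10.8   5.7 -29.4] [73. 82. 81.] [277. 249.]
```

Both cameras agree that the finger ends about 30 mm above the reported TCP, with a half-width of 13.5 mm along y. I'll correct for that, go back beside the arm and go lower.

Run:
```python
from look import *
print(push(174,22,36,z=53),push(174,22,36,z=24))
```

```text
(array([-0.0199,  0.0289,  0.0004]), array([-0.,  0., 31.])) (array([-0.0199,  0.0289,  0.0294]), array([-0.,  0., 31.]))
```

>>> {"fn": "servo_tool", "kwargs": {"series": [[[-0.005,0.008,0,0,0,8],[-0.01,0.016,0,0,0,16],[-0.015,0.023,0,0,0,24],[-0.02,0.029,0,0,0,31],[-0.02,0.029,0,0,0,31],[-0.02,0.029,0.007,0,0,31],[-0.02,0.029,0.014,0,0,31],[-0.02,0.029,0.021,0,0,31],[-0.02,0.029,0.026,0,0,31],[-0.02,0.029,0.028,0,0,31]]]}}

```text
t: 6.65
tool_pos: [562.1, -13.9, 24.3]
tool_rot: [-0.162, -3.136, -0.0]
contact_force: [-0.7, 0.2, -0.5]
width: 0.0
grip_force: 0.0
```

Run:
```python
from look import *
for n in('scene','wrist'): arm(n,n+'6')
s=readout.state();print(s['tool_pos'],s['contact_force'])
cv2.imwrite('pics/c6.png',np.hstack([cv2.resize(cv2.imread('pics/scene6.png')[150:270,150:310],(400,300)),cv2.resize(cv2.imread('pics/wrist6.png'),(400,300))]))
for th in range(174,231,3): print(th,*push(th,13.5,36,z=25))
```

```text
scene 236 arm angle 179.0456272530512 tip [545.38118588 -47.42724293] 177.97423038945928 52.09984436883334
wrist 2668 arm angle 175.10941492283922 tip [533.67655186 -41.62874977] 173.01800022005176 64.8856066256962
[562.51361771 -13.83504179  24.83438037] [-0.22062568 -0.13100327 -0.5340442 ]
174 [-0.0005 -0.0092 -0.0002] [ 0.  -0.1  0.1]
177 [ 0.0006 -0.0111 -0.0002] [ 0.  -0.1 -2.9]
180 [ 0.0017 -0.0131 -0.0002] [ 0.  -0.1 -5.9]
183 [ 0.0026 -0.0151 -0.0002] [ 0.  -0.1 -8.9]
186 [ 0.0034 -0.0172 -0.0002] [  0.   -0.1 -11.9]
189 [ 0.0041 -0.0193 -0.0002] [  0.   -0.1 -14.9]
192 [ 0.0047 -0.0214 -0.0002] [  0.   -0.1 -17.9]
195 [ 0.0052 -0.0236 -0.0002] [  0.   -0.1 -20.9]
198 [ 0.0056 -0.0258 -0.0002] [  0.   -0.1 -23.9]
201 [ 0.0058 -0.028  -0.0002] [  0.   -0.1 -26.9]
204 [ 0.006  -0.0302 -0.0002] [  0.   -0.1 -29.9]
207 [ 0.006  -0.0325 -0.0002] [  0.   -0.1 -32.9]
210 [ 0.0059 -0.0347 -0.0002] [  0.   -0.1 -35.9]
213 [ 0.0057 -0.0369 -0.0002] [  0.   -0.1 -38.9]
216 [ 0.0054 -0.0391 -0.0002] [  0.   -0.1 -41.9]
219 [ 0.0049 -0.0413 -0.0002] [  0.   -0.1 -44.9]
222 [ 0.0044 -0.0434 -0.0002] [  0.   -0.1 -47.9]
225 [ 0.0037 -0.0455 -0.0002] [  0.   -0.1 -50.9]
228 [ 0.0029 -0.0476 -0.0002] [  0.   -0.1 -53.9]
```

View pics/c6.png

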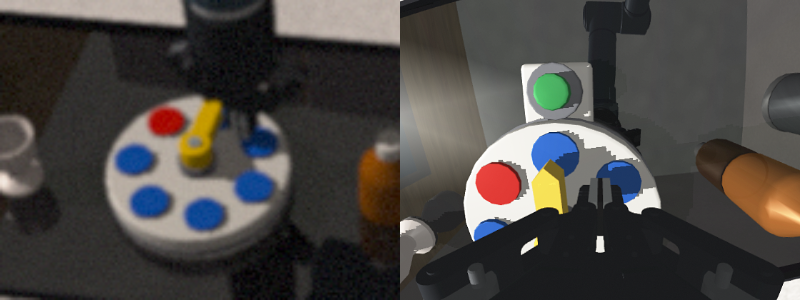

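The fingertip is now beside the arm at arm height, at (600,190) in the right half, and the arm is at about 175°. Pushing.

>>> {"fn": "servo_tool", "kwargs": {"series": [[[0,-0.004,0,0,0,0],[0,-0.008,0,0,0,0],[0.0006,-0.0111,0,0,0,-3],[0.0017,-0.0131,0,0,0,-6],[0.0026,-0.0151,0,0,0,-9],[0.0034,-0.0172,0,0,0,-12],[0.0041,-0.0193,0,0,0,-15],[0.0047,-0.0214,0,0,0,-18],[0.0052,-0.0236,0,0,0,-21],[0.0056,-0.0258,0,0,0,-24]]]}}

```text
t: 7.75
tool_pos: [555.1, -38.8, 25.8]
tool_rot: [-0.497, 3.101, 0.001]
contact_force: [1.0, 0.5, -0.9]
width: 0.003
grip_force: 0.7
```

Run:
```python
from look import *
for n in('scene','wrist'): arm(n,n+'7')
s=readout.state();print(s['tool_pos'],s['contact_force'])
for th in range(198,232,3): print(th,*push(th,13.5,36,z=25))
```

```text
scene 241 arm angle 203.53054226038017 tip [546.74733064 -67.94155438] 201.02781279206494 54.26140179601952
wrist 2495 arm angle 198.61019902171074 tip [535.17610146 -66.0620386 ] 195.61700718073018 65.22880474073033
[555.11795482 -39.08364172  25.76036229] [-0.36758467  1.57355309 -0.21152213]
198 [0.0007 0.0004 0.0008] [0.  0.1 0.1]
201 [ 0.0019 -0.0015  0.0008] [ 0.   0.1 -2.9]
204 [ 0.0029 -0.0035  0.0008] [ 0.   0.1 -5.9]
207 [ 0.0038 -0.0055  0.0008] [ 0.   0.1 -8.9]
210 [ 0.0046 -0.0076  0.0008] [  0.    0.1 -11.9]
213 [ 0.0053 -0.0097  0.0008] [  0.    0.1 -14.9]
216 [ 0.0059 -0.0118  0.0008] [  0.    0.1 -17.9]
219 [ 0.0064 -0.014   0.0008] [ -0.    0.1 -20.9]
222 [ 0.0068 -0.0162  0.0008] [ -0.    0.1 -23.9]
225 [ 0.007  -0.0184  0.0007] [ -0.    0.1 -26.9]
228 [ 0.0072 -0.0206  0.0007] [ -0.    0.1 -29.9]
231 [ 0.0072 -0.0228  0.0007] [ -0.    0.1 -32.9]
```

The arm follows, now at about 198°. The red lid is at 226.6°.

>>> {"fn": "servo_tool", "kwargs": {"series": [[[0.0019,-0.0015,0,0,0,-3],[0.0029,-0.0035,0,0,0,-6],[0.0038,-0.0055,0,0,0,-9],[0.0046,-0.0076,0,0,0,-12],[0.0053,-0.0097,0,0,0,-15],[0.0059,-0.0118,0,0,0,-18],[0.0064,-0.014,0,0,0,-21],[0.0068,-0.0162,0,0,0,-24],[0.007,-0.0184,0,0,0,-27],[0.0071,-0.0193,0,0,0,-28]]]}}

```text
t: 8.85
tool_pos: [553.8, -59.5, 25.5]
tool_rot: [1.229, -2.891, -0.001]
contact_force: [-1.7, 0.7, 1.2]
width: -0.001
grip_force: 0.7
```

>>> {"fn": "servo_tool", "kwargs": {"series": [[[0,0.006,0,0,0,0],[0,0.012,0,0,0,0],[0,0.02,-0.01,0,0,0],[0,0.025,-0.03,0,0,0],[0,0.025,-0.05,0,0,0],[0,0.025,-0.06,0,0,0]]]}}

```text
t: 9.45
tool_pos: [536.7, -41.7, 87.8]
tool_rot: [-1.229, 2.889, -0.003]
contact_force: [-0.1, 0.0, 0.0]
width: -0.002
grip_force: 0.0
```

Run:
```python
from look import *
for n in('scene','wrist','top'): arm(n,n+'8')
s=readout.state();print(s['tool_pos'],s['contact_force'])
f=np.load('pics/wrist8.npz')
for k in('red','green'):
    for c,a,l in blobs(masks(f['im'])[k],100): print(k,c,plane('wrist',[c],42 if k=='red' else 37,s),np.median(f['d'][l]))
print('above button',shift([491,-40.3,60],175))
cv2.imwrite('pics/c8.png',np.hstack([cv2.resize(cv2.imread('pics/scene8.png')[150:270,150:310],(400,300)),cv2.resize(cv2.imread('pics/wrist8.png'),(400,300))]))
```

```text
scene 263 arm angle 236.35834664019507 tip [554.19811972 -91.96064724] 225.99417426558804 61.95017014813318
wrist 2917 arm angle 223.10460720115074 tip [549.27328647 -89.30441958] 220.94358006877238 63.61611167342371
[536.62125001 -41.99593301  86.16693899] [ 0.00112901  0.23295323 -0.26597053]
red [213.9703543  183.46420824] [[550.05665271 -96.29347237  42.        ]] 219.30173
green [326.7403946  178.07268951] [[489.59815078 -42.29316693  37.        ]] 219.1787
above button (array([0.0304, 0.0341, 0.0261]), array([-0.1,  0.1, 51.1]))
```

View pics/c8.png

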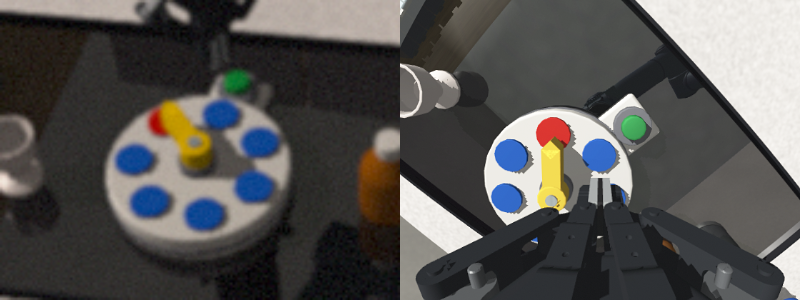

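The pointer now lies over the red lid, with its tip at (551,145) and the lid at (553,133) in the right half. I'll check the angle within this one image, using the lid circle.

Run:
```python
from look import *
from scipy.optimize import least_squares
f=np.load('pics/wrist8.npz'); s=dict(tool_pos=f['tp'],tool_rot=f['tr']); M=masks(f['im'])
A=np.array([plane('wrist',[c],42,s)[0,:2] for c,a,l in blobs(M['blue'],300)]); A=A[np.abs(np.hypot(*(A-C).T)-60)<8]; print(A)
g=least_squares(lambda p:np.hypot(*(A-p).T)-60,C).x; a=np.degrees(np.arctan2(*(A-g).T[::-1])); print(g,a,a%(360/7))
l=max(blobs(M['yel'],300),key=lambda b:b[1])[2]; Q=plane('wrist',np.argwhere(l)[:,::-1],67,s)[:,:2]-g; r=np.hypot(*Q.T)
t=Q[r>r.max()-2].mean(0); print('tip',t,np.hypot(*t),np.degrees(np.arctan2(t[1],t[0]))%360)
k=(f['d'][l]>0)
o,rr=rays('wrist',np.argwhere(l)[:,::-1],s); P=o+rr*f['d'][l].reshape(-1,1); P=P[P[:,2]>P[:,2].max()-5]; Q=P[:,:2]-g; r=np.hypot(*Q.T)
for a0 in range(20,60,8):
    q=Q[(r>a0)&(r<a0+8)]; 
    if len(q): m=q.mean(0); print(a0,len(q),m,np.degrees(np.arctan2(m[1],m[0]))%360)
```

```text
[[ 602.76023997 -109.98649816]
 [ 535.95094614  -46.01129453]
 [ 645.66198634  -81.57990966]]
[595.30399939 -50.14504668] [-82.89755452 176.0159639  -31.97356261] [19.95958834 21.73024962 19.45500882]
tip [-47.00701619 -39.98815393] 61.714763433340394 220.38730731929243
```

>>> {"fn": "servo_tool", "kwargs": {"series": [[[0.001,0.014,0,0,0,8],[0.003,0.028,0,0,0,16],[0.005,0.044,0,0,0,24],[0.007,0.06,0,0,0,32],[0.009,0.076,0,0,0,40],[0.009,0.084,0,0,0,48],[0.009,0.084,0,0,0,51],[0.009,0.084,0,0,0,51]]]}}

```text
t: 10.4
tool_pos: [468.1, 10.0, 84.4]
tool_rot: [-0.134, -3.137, -0.0]
contact_force: [0.1, 1.3, 0.3]
width: 0.006
grip_force: 0.0
```

Run:
```python
from look import *
from scipy.optimize import least_squares
for n,tag in (('top','top9'),('scene','scene9'),('wrist','wrist9')):
    im,d,s=grab(n,tag); M=masks(im)
    A=np.array([plane(n,[c],42,s)[0,:2] for c,a,l in blobs(M['blue'],60)]); A=A[np.abs(np.hypot(*(A-C).T)-60)<9]
    g=least_squares(lambda p:np.hypot(*(A-p).T)-60,C).x; a=np.degrees(np.arctan2(*(A-g).T[::-1]))
    ls=[l for c,a_,l in blobs(M['yel'],60)]
    for l in ls:
        Q=plane(n,np.argwhere(l)[:,::-1],67,s)[:,:2]-g
        if np.hypot(*Q.mean(0))>60: continue
        r=np.hypot(*Q.T); k=r>max(r.max()-5,40); t=Q[k].mean(0)
        print(n,len(A),g,np.mean(a%(360/7)),'red dir',(np.mean(a%(360/7))+360*4/7)%360,'tip dir',np.degrees(np.arctan2(t[1],t[0]))%360,r.max(),len(Q))
    for c,a_,l in blobs(M['green'],40): print(' green',plane(n,[c],37,s)[0])
print(readout.state()['tool_pos'],shift([491,-40.8,25],175))
```

```text
top 4 [594.78910133 -48.57633832] 20.70328547957804 red dir 226.41757119386375 tip dir 222.98702347123088 57.76290180452335 296
scene 6 [598.496951  -50.7975374] 20.695813572868026 red dir 226.41009928715374 tip dir 222.94689637707583 62.92450718923392 262
 green [489.80860574 -43.0616629   37.        ]
wrist 1 [597.35628749 -52.89109161] 13.841142145162635 red dir 219.55542785944834 tip dir 199.93878274586734 57.32857088074794 213
 green [489.7177617  -40.54467753  37.        ]
[468.94700919   9.64674004  84.85246029] (array([-0.0263, -0.0484,  0.0598]), array([ 0. , -0. ,  0.1]))
```

Both fixed cameras put the tip at 223.0° and the red lid at 226.4°, a 3.6 mm miss, which is well within the 11 mm limit. Next, the button.

>>> {"fn": "servo_tool", "kwargs": {"series": [[[-0.013,-0.024,0.01,0,0,0],[-0.022,-0.05,0.02,0,0,0],[-0.022,-0.05,0.045,0,0,0],[-0.022,-0.05,0.06,0,0,0],[-0.022,-0.05,0.068,0,0,0],[-0.022,-0.05,0.07,0,0,0],[-0.022,-0.05,0.07,0,0,0],[-0.022,-0.05,0.07,0,0,0]]]}}

```text
t: 11.35
tool_pos: [487.7, -42.0, 16.1]
tool_rot: [0.134, 3.137, -0.0]
contact_force: [-0.2, 0.5, 0.2]
width: 0.0
grip_force: 0.0
```

>>> {"fn": "servo_tool", "kwargs": {"series": [[[0,0,0.002,0,0,0],[0,0,0.004,0,0,0],[0,0,0.006,0,0,0],[0,0,0.008,0,0,0],[0,0,0.008,0,0,0]]]}}

```text
t: 11.85
tool_pos: [487.9, -42.1, 8.1]
tool_rot: [0.134, 3.137, -0.0]
contact_force: [0.5, 0.5, 6.0]
width: -0.002
grip_force: 3.0
```

>>> {"fn": "servo_tool", "kwargs": {"series": [[[0,0,0.001,0,0,0],[0,0,0.001,0,0,0]]]}}

```text
t: 12.05
tool_pos: [488.0, -42.1, 8.0]
tool_rot: [0.134, 3.136, -0.0]
contact_force: [-1.9, 1.4, 15.1]
width: 0.003
grip_force: 7.3
```

>>> {"fn": "servo_tool", "kwargs": {"series": [[[0,0,0.001,0,0,0],[0,0,0.001,0,0,0]]]}}

```text
t: 12.25
tool_pos: [488.1, -42.1, 7.8]
tool_rot: [0.134, 3.136, -0.001]
contact_force: [-4.8, 0.6, 23.0]
width: 0.001
grip_force: 11.3
```

>>> {"fn": "servo_tool", "kwargs": {"series": [[[0,0,0.001,0,0,0],[0,0,0.001,0,0,0]]]}}

```text
t: 12.45
tool_pos: [488.1, -42.2, 7.7]
tool_rot: [0.134, 3.136, -0.001]
contact_force: [-7.2, 2.4, 31.3]
width: 0.001
grip_force: 15.4
```

Run:
```python
from look import *
np.set_printoptions(precision=1,suppress=True)
im,d,s=grab('wrist','w10'); grab('scene','s10')
for tag,n in(('wrist9','wrist'),('top9','top'),('w1','wrist'),('scene9','scene'),('w10','wrist'),('s10','scene')):
    f=np.load(f'pics/{tag}.npz'); s=dict(tool_pos=f['tp'],tool_rot=f['tr'])
    for k in ('green','blue'):
      for c,a,l in blobs(masks(f['im'])[k],20):
        o,r=rays(n,np.argwhere(l)[:,::-1],s); P=o+r*f['d'][l].reshape(-1,1)
        m=np.median(P,0)
        if np.hypot(*(m[:2]-C))<120: print(tag,k,a,m,np.percentile(P[:,2],[5,95]))
```

```text
wrist9 green 869 [488.4 -39.9  40.1] [32.8 41.3]
wrist9 blue 197 [521.5 -37.4  41.3] [ 38.9 157.6]
wrist9 blue 206 [569.9   0.9  41.4] [ 40.5 157.2]
top9 blue 156 [651.4 -26.9  41.7] [39.5 44.3]
top9 blue 164 [647.  -79.3  41.7] [39.1 44.5]
top9 blue 166 [613.6   8.7  41.7] [39.2 44. ]
top9 blue 161 [ 602.9 -107.6   41.5] [39.3 44.4]
top9 blue 40 [571.9   8.1  42.2] [ 39.7 571.3]
w1 green 526 [489.7 -39.5  40.1] [34.9 41.4]
w1 blue 713 [533.  -42.6  41.4] [39.8 42.5]
w1 blue 702 [559.4  -1.2  41.4] [39.9 42.7]
w1 blue 726 [ 602.9 -108.4   41.4] [39.9 42.5]
scene9 green 83 [492.9 -42.7  39.6] [ 5.2 42.5]
scene9 blue 118 [539.  -45.9  41.5] [38.9 43.8]
scene9 blue 124 [565.3  -1.2  41.1] [39.2 43.5]
scene9 blue 121 [ 606.3 -110.3   41.3] [39.4 43.7]
scene9 blue 139 [615.5   5.6  41.3] [39.2 43.3]
scene9 blue 134 [649.9 -81.   41.5] [39.1 44. ]
scene9 blue 144 [654.3 -29.2  41.4] [38.8 43.8]
w10 green 133 [481.7 -34.2  32.3] [30.5 34.2]
w10 blue 263 [528.8 -45.9  41.4] [40.5 80.4]
s10 green 30 [498.6 -40.1  34.3] [31.4 42.1]
s10 blue 116 [538.7 -45.6  41.8] [39.3 43.7]
s10 blue 122 [565.5  -1.3  41.1] [38.7 44.1]
s10 blue 120 [ 606.  -109.8   41.9] [39.1 44.3]
s10 blue 140 [615.5   5.7  41.2] [39.3 43.7]
s10 blue 134 [649.8 -81.1  41.2] [39.1 43.6]
s10 blue 141 [654.5 -29.8  41.5] [39.2 44. ]
```

The button's top has gone from 40 mm to about 34 mm, so it is fully down. Retracting.

>>> {"fn": "servo_tool", "kwargs": {"series": [[[0,0,-0.005,0,0,0],[0,0,-0.012,0,0,0],[0,0,-0.03,0,0,0],[0,0,-0.06,0,0,0],[0.02,0.03,-0.08,0,0,0],[0.03,0.06,-0.08,0,0,0],[0.03,0.06,-0.08,0,0,0],[0.03,0.06,-0.08,0,0,0],[0.03,0.06,-0.08,0,0,0]]]}}

```text
t: 13.45
tool_pos: [461.9, 19.8, 83.8]
tool_rot: [-0.135, -3.138, 0.001]
contact_force: [0.4, 0.2, -0.3]
width: -0.0
grip_force: 0.0
```

Run:
```python
from look import *
for n in('top','scene'):
    arm(n,n+'11'); f=np.load(f'pics/{n}11.npz'); 
    for c,a,l in blobs(masks(f['im'])['green'],30):
        o,r=rays(n,np.argwhere(l)[:,::-1]); P=o+r*f['d'][l].reshape(-1,1); print('green',a,np.median(P,0))
s=readout.state();print(s['tool_pos'],s['contact_force'],np.abs(s['dq']).max())
```

```text
top 290 arm angle 221.35670159485258 tip [555.00643348 -87.88766353] 223.6934695995119 57.85192875413837
scene 254 arm angle 235.82673184801126 tip [554.19811972 -91.96064724] 225.99417426558804 61.95017014813318
green 84 [494.37726455 -42.26776886  39.6736553 ]
[462.07640588  19.60064601  83.92368413] [ 0.12564998 -0.57301462  0.65148869] 0.002666340503735413
```

The pointer hasn't moved and the button is back up at 39.7 mm. The arm is clear.

```bash
python3 -c "
from workcell import ticket
print(ticket.hand_in())"
```

```text
the job is handed in; nothing more can be done
None
```

The pointer tip is about 4 mm from the middle of the red lid, the green button went fully down and came back up, and I handed the job in with the arm clear (no verdict was shown).

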